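Slide a slotted sandal sole out over the cutting block's edge for strapping

TASK

The strap fitter needs to feed straps up through the slots of the sandal sole. Keep the sole lying flat on the green cutting block and, pressing or pushing it gently with the fingertips, slide it toe first out over the block's far edge until the rear ends of both strap slots are about 15 mm beyond the edge, with the sole square to the edge; then leave it lying there. Do not pick the sole up, and leave the plain sole without slots and all the other things where they are.

Things in the scene. Friction and masses are not known exactly. Their poses are not given: they have to be found in the camera images.
- block: green plastic cutting block 280 x 420 mm, 45 mm thick, on a low timber stand, fixed to the bench; its level top is 100 mm above the bench. Origin: centre of the stand's underside, on the bench. x points square to the far edge (140 mm from the origin, away from the robot), y along that 420 mm edge, z up. It may stand turned up to 0.35 rad
- block_edge (a point): middle of the far top edge of the block, 140 mm ahead of the block's origin and 100 mm above the bench; axes as the block's: x points outwards over the edge, y along the edge, z up
- sole: the sandal sole to slide: stiff tan leather, 230 long x 86 wide x 6 mm thick, 70 to 130 g, loose and flat on the block, toe towards the far edge, turned up to 0.25 rad; two strap slots near the toe. Origin: centre of its underside; x to the toe tip (115 mm), y left, z up. At least 62 mm wide at x = 0 to 60 mm; balances near x = 5 mm. Friction on the block 0.3 to 0.5; fingertips grip it better
- slot_left (a point): rear (heel-side) end of the left strap slot, on the sole's upper face, at x = 60, y = 27.5 mm in the sole's frame. The slot is 20 mm long along the sole's x, towards the toe, and 6 mm wide
- slot_right (a point): rear (heel-side) end of the right strap slot, on the sole's upper face, at x = 60, y = -28.5 mm in the sole's frame; slot 20 x 6 mm as the left one
- plain_sole: a second sole of the same outline, colour and thickness but with no slots, lying loose on the block beside the first, their centres about 190 mm apart along the edge and on either side; to be left alone. Origin and axes as the sole's
- awl: small awl lying on the block between the two soles, dark wooden handle 70 mm long and 27 mm thick with a steel point, 130 mm over all; origin under the brass ferrule on the block's top, point towards its x; leave alone
- tin: flat round metal tin of tacks, 49 mm across and 26 mm high, on the block between the heels of the soles; origin under its centre; leave alone
- mallet: rawhide mallet standing on its head on the bench to the robot's left: pale round head 70 mm across and 95 mm high, dark handle 240 mm out from the head's centre along -x, 48 mm above the bench; origin under the head; leave alone
- glue_can: round metal can, 87 mm across and 111 mm high, standing on the bench at the right; origin under its centre; leave alone
- shoe_last: wooden shoe last, 232 long x 84 wide x 100 mm high, standing on the bench at the right; origin under its middle, toe along x; leave alone
- eyelet_jar: clear jar of brass eyelets with a white lid, 64 mm across and 90 mm high, standing on the bench at the left; origin under its centre; leave alone
Things that resemble listed ones, but are neither listed nor needed, are in the scene too. What is shaped like the sole but turquoise or white is not meant.

How it is judged:
By the outcome, as a careful person would: the job done as asked, in the order asked, and still so for the second after the job is handed in, with the robot touching nothing.
It also fails if it takes over 29 s, if anything falls off the work surface, if the arm or the gripper's body presses on something with over 40 N, if the wrist force passes 120 N, or if a joint passes its speed limit or range.

ROBOT

A 7-joint arm with a two-finger parallel gripper is mounted at the origin on the work surface. World frame = base frame: x ahead of the robot, y to its left, z up, the work surface at z = 0. Lengths are in m, angles in rad, forces in N, time in s.
With the tool pointing down it reaches from about 0.425 to 0.925 m from the base axis. Payload 6.8 kg.
Tool frame: the origin (TCP) lies on the mounting face of the last link; the fingertips stand 173 mm ahead of it and the grasp point (between the pads) lies 155 mm ahead of it (env.pinch_z is the distance from the TCP to the grasp point, in m); z points along the fingers, y is the line along which they close (so a half turn about z gives the same grasp; the last joint's range is limited). The gripper opens to 85 mm and grips with 20 to 120 N. Pads are 22 mm wide; open, the fingers measure 114 mm over their backs; the gripper's body (76 mm by 85 mm) begins 54 mm behind the grasp point. The pads swing forward as they close: fully open they stand 13 mm farther back than shut.
Start: joints at [1.184, 0.477, 0.022, 1.555, -0.011, 1.109, -0.083], TCP at [0.186, -0.649, 0.405] pointing down, gripper open.
Joint ranges: [-2.96, 2.96], [-0.34, 2.1], [-1.41, 1.46], [0.24, 2.44], [-1.37, 4.51], [0.17, 1.92], [-2.96, 2.96]. Speed limits (rad/s): [2.39, 2.39, 3.14, 3.14, 3.14, 3.14, 3.14].

INTERFACE

Orientations are given as a 3x3 rotation matrix whose columns are the frame's x, y, z axes.
In Python, from workcell import env gives the robot as it stands. The module is installed in compiled form; this text tells all that it offers.
- The arm moves only by the tool arm_command, never from a script. Its argument "series" is a list of rows, each an object with "claw": the closure, from -1 (fully open) to 1 (shut); "dp": the shift along the tool's x, y, z normalised to -1 to 1, where 1 is 20 cm, a list of three; "yaw": the turn about the tool's z normalised to -1 to 1, where 1 is 90 degrees. A call has exactly 5 rows; each row is the pose to reach, as a shift and turn from the pose commanded when the call began, along the tool's axes at that moment; what a row does not reach only later rows make up. A row lasts 1/10 s, in which the tool goes at most 50 mm and 8.59 degrees, less where a joint would pass 70% of its speed; a pose out of reach is approached as far as the arm can. A call with a number of a shift or a turn outside -1 to 1 is refused whole. A call with a gripper value outside its range is refused whole. The fingers move at their own pace and stop on an object; "force" is the grip in N (left out, the last holds). Time passes only in rows, so rows that repeat a pose let the fingers close, or fill a call up. It gives the time, the measured TCP pose, the force, the opening and the grip force at its end, in the units of the state.
- env.get_state(): the state, without advancing time (a new reading comes with each control period).
- env.camera(name): name is "scene" or "top"; returns (picture, depth): 384x512x3 uint8, blue, green, red; 384x512 float32, m along the optical axis (not along the pixel's ray), 0 where there is no reading.
- env.camera_info(name): a dict with "mtx" (3x3 intrinsics, pixels), "dist" ([k1, k2, p1, p2, k3] as OpenCV has them; the pictures are not rectified), "R" (3x3) and "t" (3): a world point X has camera coordinates R X + t. Camera axes: x right, y down, z forward; pixel columns grow to the right and rows downward; lengths in m; the calibration is good to about 2 mm. A picture is of the moment at which its call begins. camera_info takes no time and is no camera call.
- env.sign_off(): hands the job in; it is judged then, once.
Trained networks look in the newest picture that a camera, given by its name, has taken for a name from the list of things; names that differ only in an ending like _2 or _b are one class to them, and where a whole thing is asked for, a point or a joint stands for the part that bears it (a point fixed in the world has none). Each returns a list of dicts, best first, with "conf" (0 to 1); they miss things now and then, are a little off and sometimes report something else, mostly with a low value. They report only what shows in the picture. A call takes as long as a camera call. They do not tell look-alikes from the thing itself.
- env.boxes_of(target, camera): "box" ([left, top, right, bottom] in pixels, round what is visible of it).
The state is a dict: "clock": time; "q": joint angles; "dq": joint speeds; "joint_torque": joint torques, N m; "eef_pos": TCP position; "ee_rot": TCP orientation; "force": force on the tool from outside, world axes, zero at the start; "torque": the same for the moment, N m; "opening": finger opening in m; "grasp_force": force on a finger pad.
Only numpy, scipy, OpenCV 4.12 (cv2) and the standard library are available. Lean on these libraries where they do the work, as an engineer would, in place of code of your own. Each camera call takes 0.05 s, during which the arm holds its last target. There are 200 camera calls.

## Working session

There is one attempt and no reset: what is moved stays moved. The work goes in short steps, Python scripts to look and compute and a tool call to move; the robot and the scene stay as the last step left them, time stands still between calls to the robot, and variables do not carry over. Pictures are saved under pics/ and viewed, at most 10 in all, crops included, and the job is handed in when it is done.

Besides the shell and the picture viewer there is one more tool, called by a JSON object that holds its "method" and its "body". arm_command: Moves the arm, as the interface text tells. Its arguments: {"type":"object","properties":{"series":{"type":"array"},"force":{"type":"number"}},"required":["series"]}

```bash
mkdir -p pics
python3 - <<'E'
from workcell import env
import cv2,numpy as np
np.set_printoptions(precision=4,suppress=True)
for c in("top","scene"):
    p,d=env.camera(c); cv2.imwrite(f"pics/{c}0.png",p); np.save(f"pics/{c}0.npy",d)
    i=env.camera_info(c); print(c,i["mtx"].tolist(),i["dist"],i["R"],i["t"])
    for n in("sole","slot_left","block"):
        print(n,[(np.round(b["box"]).tolist(),round(b["conf"],2)) for b in env.boxes_of(n,c)])
s=env.get_state();print(s["clock"],s["eef_pos"],s["ee_rot"],s["opening"],env.pinch_z)
E
```

```text
top [[416.82612415739897, 0.0, 255.4943949512134], [0.0, 416.82612415739897, 193.5099576407355], [0.0, 0.0, 1.0]] [0.0294 0.     0.     0.     0.    ] [[-0.0163 -0.9998  0.0095]
 [-0.9905  0.0149 -0.1366]
 [ 0.1364 -0.0117 -0.9906]] [-0.004   0.5868  1.2286]
sole [([136.0, 198.0, 174.0, 267.0], 0.93), ([218.0, 101.0, 263.0, 161.0], 0.73), ([221.0, 190.0, 276.0, 261.0], 0.64)]
slot_left [([219.0, 104.0, 270.0, 158.0], 0.73), ([133.0, 198.0, 174.0, 269.0], 0.58), ([224.0, 186.0, 274.0, 260.0], 0.56)]
block [([197.0, 170.0, 364.0, 306.0], 0.58), ([390.0, 194.0, 425.0, 268.0], 0.4)]
scene [[348.5298396722281, 0.0, 251.4567308316573], [0.0, 348.5298396722281, 185.95301373995164], [0.0, 0.0, 1.0]] [0.0007 0.     0.     0.     0.    ] [[ 0.6581  0.7527 -0.016 ]
 [ 0.5179 -0.468  -0.716 ]
 [-0.5464  0.463  -0.6979]] [-0.4064 -0.2239  1.4021]
sole [([260.0, 234.0, 343.0, 271.0], 0.97), ([215.0, 146.0, 250.0, 193.0], 0.93), ([261.0, 140.0, 319.0, 169.0], 0.88)]
slot_left [([254.0, 139.0, 317.0, 169.0], 0.86), ([216.0, 149.0, 241.0, 200.0], 0.81), ([259.0, 233.0, 340.0, 263.0], 0.63)]
block [([122.0, 138.0, 279.0, 243.0], 0.72)]
0.4 [ 0.1857 -0.6489  0.4046] [[ 0.9614  0.2752 -0.0001]
 [ 0.2752 -0.9614  0.0002]
 [-0.0001 -0.0003 -1.    ]] 0.08539589313732662 0.1547
```

View pics/top0.png

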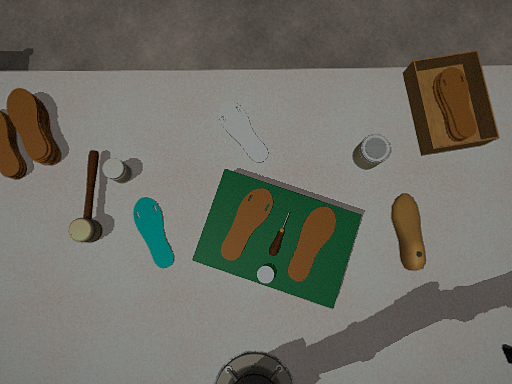

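View pics/scene0.png

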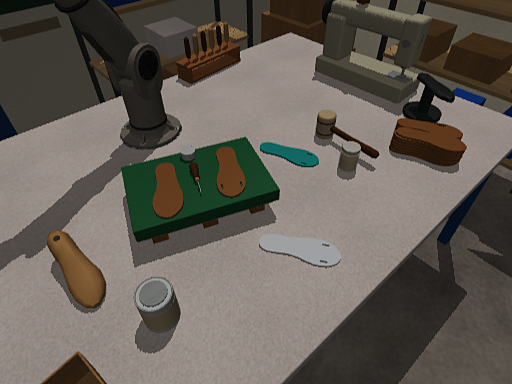

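```bash
cat > h.py <<'E'
import cv2,numpy as np
from workcell import env
np.set_printoptions(precision=4,suppress=True)
I=env.camera_info("top");K,D,R,t=[np.array(I[k],float) for k in("mtx","dist","R","t")]
C=-R.T@t
def toplane(px,z):
    n=cv2.undistortPoints(np.array(px,float).reshape(-1,1,2),K,D).reshape(-1,2)
    r=np.c_[n,np.ones(len(n))]@R
    return (C+r*((z-C[2])/r[:,2])[:,None])
def ortho(p,z,x0,y0,W,H,s=0.0005):
    # orthophoto: row0 = x0 (far), col0 = y0 (left); rows go to -x, cols to -y
    v,u=np.mgrid[0:H,0:W]; X=np.stack([x0-v*s,y0-u*s,np.full(u.shape,z)],-1).reshape(-1,3)
    q=cv2.projectPoints(X,cv2.Rodrigues(R)[0],t,K,D)[0].reshape(H,W,2).astype(np.float32)
    return cv2.remap(p,q[...,0],q[...,1],cv2.INTER_CUBIC)
def tan_mask(o):
    h=cv2.cvtColor(o,cv2.COLOR_BGR2HSV); return ((h[...,0]<25)&(h[...,1]>90)&(h[...,2]>50)).astype(np.uint8)
def green_mask(o):
    h=cv2.cvtColor(o,cv2.COLOR_BGR2HSV); return ((h[...,0]>50)&(h[...,0]<85)&(h[...,1]>120)&(h[...,2]>40)).astype(np.uint8)
E
python3 - <<'E'
from h import *
p=cv2.imread("pics/top0.png");d=np.load("pics/top0.npy")
print("C",C)
q=toplane([[226,169],[363,212],[333,307],[194,259]],.1);print(q)
a,b,c,e=q[:,:2];print(np.linalg.norm(a-b),np.linalg.norm(b-c),np.linalg.norm(a-e))
# tan comps
m=tan_mask(p);n,l,s,cc=cv2.connectedComponentsWithStats(m)
for i in range(1,n):
    if s[i,4]>300:print(i,s[i],cc[i],toplane([cc[i]],.106))
crop=cv2.resize(p[165:310,190:370],None,fx=4,fy=4,interpolation=cv2.INTER_CUBIC);cv2.imwrite("pics/crop0.png",crop)
E
```

```text
C [0.4136 0.0016 1.2972]
[[ 0.652   0.0725  0.1   ]
 [ 0.52   -0.3215  0.1   ]
 [ 0.2555 -0.2236  0.1   ]
 [ 0.394   0.1646  0.1   ]]
0.41553866802966327 0.2820435863514138 0.2739710351451758
1 [ 404   50   95  105 5304] [448.3988 103.9504] [[ 0.837  -0.5884  0.106 ]]
33 [   7   88   54   77 1936] [ 28.9246 125.4189] [[0.7874 0.6432 0.106 ]]
50 [  0 111  23  69 788] [  7.231  152.4048] [[0.7077 0.6999 0.106 ]]
97 [ 221  188   52   72 1792] [246.3856 221.841 ] [[0.4963 0.0149 0.106 ]]
98 [ 392  194   34   76 1742] [408.5057 231.4701] [[ 0.462  -0.4463  0.106 ]]
99 [ 288  206   48   75 1859] [311.2275 240.9763] [[ 0.4391 -0.1685  0.106 ]]
```

View pics/crop0.png

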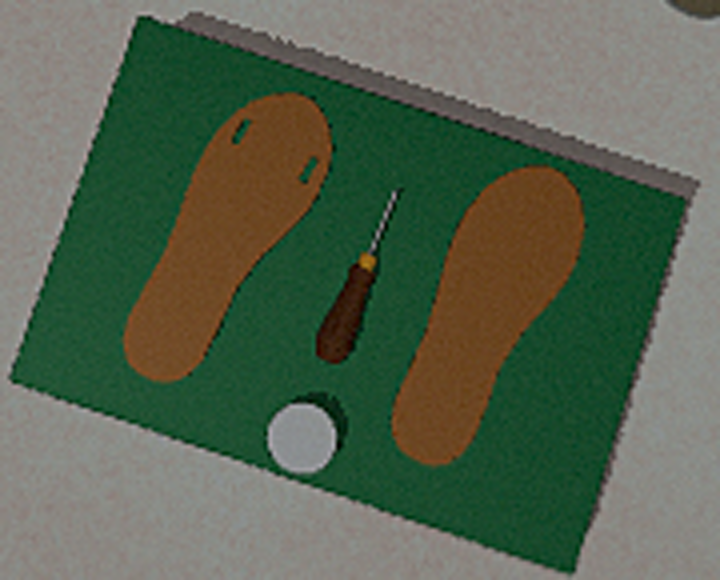

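The left tan sole on the block shows two slots, at about (250,197) and (267,207) in the top picture, so it is the target. The right tan one, at about (311,241), has none and is the plain sole. The turquoise (154,233) and white (243,133) soles and the stacks in the tray and at the left are look-alikes. Next I fit the poses.

```bash
cat >> h.py <<'E'
S=.0005;X0,Y0=.75,.25
def block_pose(p):
    o=ortho(p,.1,X0,Y0,1200,1100)
    m=((green_mask(o)|tan_mask(o))*255).astype(np.uint8)
    n,l,s,c=cv2.connectedComponentsWithStats(m);k=1+np.argmax(s[1:,4])
    m=cv2.morphologyEx((l==k).astype(np.uint8),cv2.MORPH_OPEN,np.ones((41,41)))
    cn=max(cv2.findContours(m,cv2.RETR_EXTERNAL,cv2.CHAIN_APPROX_NONE)[0],key=cv2.contourArea)[:,0]
    w=np.c_[X0-cn[:,1]*S,Y0-cn[:,0]*S]
    r=cv2.minAreaRect(w.astype(np.float32)*1000); cor=cv2.boxPoints(r)/1000
    return w,r,cor
def slots(p,ref,z=.106):
    o=ortho(p,z,X0,Y0,1200,1100); m=tan_mask(o)
    n,l,s,c=cv2.connectedComponentsWithStats(m)
    u,v=int((Y0-ref[1])/S),int((X0-ref[0])/S); k=l[v,u]; m=(l==k).astype(np.uint8)
    cn=max(cv2.findContours(m,cv2.RETR_EXTERNAL,cv2.CHAIN_APPROX_NONE)[0],key=cv2.contourArea)
    f=cv2.drawContours(np.zeros_like(m),[cn],-1,1,-1)
    g=cv2.morphologyEx(f-m,cv2.MORPH_OPEN,np.ones((3,3)))
    n,l,s,c=cv2.connectedComponentsWithStats(g);i=[1+j for j in np.argsort(-s[1:,4])[:2]]
    r=[(np.array([X0-c[j][1]*S,Y0-c[j][0]*S]),s[j,4]*S*S*1e6) for j in i]
    return r, np.c_[X0-cn[:,0,1]*S,Y0-cn[:,0,0]*S]
E
python3 - <<'E'
from h import *
p=cv2.imread("pics/top0.png")
w,r,cor=block_pose(p);print("rect",r,cor)
for ref in((.496,.015),(.439,-.168)):
    rr,cn=slots(p,ref);print([(a,ar) for a,ar in rr], "outline rect",cv2.minAreaRect((cn*1000).astype(np.float32)))
    if ref[1]>0:
        L,Rt=sorted([a for a,_ in rr],key=lambda a:-a[1]); dv=(L-Rt);print("dist",np.linalg.norm(dv))
        ys=dv/np.linalg.norm(dv);xs=np.array([ys[1],-ys[0]]);print("yaw",np.arctan2(xs[1],xs[0]))
        a=(cn-(L+Rt)/2)@xs;print("toe,heel from slot ctr (exp 45,-185)",a.max(),a.min(),"origin",(L+Rt)/2-.07*xs)
E
```

```text
rect ((452.69256591796875, -72.72941589355469), (418.55120849609375, 278.8694763183594), 70.30137634277344) [[ 0.2509 -0.2228]
 [ 0.5134 -0.3168]
 [ 0.6545  0.0773]
 [ 0.392   0.1713]]
[(array([0.5666, 0.004 ]), np.float64(124.0)), (array([ 0.5377, -0.0438]), np.float64(123.25000000000001))] outline rect ((492.8308410644531, 16.551475524902344), (86.00654602050781, 229.97958374023438), 59.036251068115234)
dist 0.05583502504301133
yaw -0.5440420650952158
toe,heel from slot ctr (exp 45,-185) 0.04541989702003431 -0.18459485118893665 origin [0.4922 0.0164]
[] outline rect ((435.77978515625, -165.33203125), (86.22357177734375, 229.09051513671875), 60.52411651611328)
```

The measured sizes agree with the given ones: block 418x279 mm, sole 230x86 mm, slots 55.8 mm apart. The sole must move +87 mm along the block's x and turn +0.2 rad. I'm moving over it now.

{"method": "arm_command", "body": {"series": [{"claw": 0.4, "dp": [1, -0.75, 0], "yaw": 0}, {"claw": 0.4, "dp": [1, -0.75, 0], "yaw": 0}, {"claw": 0.4, "dp": [1, -0.75, 0], "yaw": 0}, {"claw": 0.4, "dp": [1, -0.75, 0], "yaw": 0}, {"claw": 0.4, "dp": [1, -0.75, 0], "yaw": 0}], "force": 20}}

```text
clock: 0.9
eef_pos: [0.3376, -0.4479, 0.405]
ee_rot: [[0.961, 0.275, 0.0], [0.275, -0.961, -0.0], [0.0, 0.001, -1.0]]
force: [1.0, -0.1, -0.0]
opening: 0.0255
grasp_force: 0.0
```

{"method": "arm_command", "body": {"series": [{"claw": 0.4, "dp": [0.8, -0.9, 0], "yaw": 0}, {"claw": 0.4, "dp": [0.8, -0.9, 0], "yaw": 0}, {"claw": 0.4, "dp": [0.8, -0.9, 0], "yaw": 0}, {"claw": 0.4, "dp": [0.8, -0.9, 0], "yaw": 0}, {"claw": 0.4, "dp": [0.8, -0.9, 0], "yaw": 0}]}}

```text
clock: 1.4
eef_pos: [0.4419, -0.2298, 0.4051]
ee_rot: [[0.961, 0.277, 0.001], [0.277, -0.961, -0.0], [0.001, 0.0, -1.0]]
force: [0.9, -0.3, -0.1]
opening: 0.0254
grasp_force: 0.0
```

{"method": "arm_command", "body": {"series": [{"claw": 0.4, "dp": [0.6, -1, 0], "yaw": 0.47}, {"claw": 0.4, "dp": [0.6, -1, 0], "yaw": 0.47}, {"claw": 0.4, "dp": [0.6, -1, 0], "yaw": 0.47}, {"claw": 0.4, "dp": [0.6, -1, 0], "yaw": 0.47}, {"claw": 0.4, "dp": [0.6, -1, 0], "yaw": 0.47}]}}

```text
clock: 1.9
eef_pos: [0.4974, -0.0231, 0.405]
ee_rot: [[0.931, -0.364, 0.001], [-0.364, -0.931, -0.0], [0.001, -0.0, -1.0]]
force: [0.4, -1.1, 0.1]
opening: 0.0258
grasp_force: 0.0
```

{"method": "arm_command", "body": {"series": [{"claw": 0.4, "dp": [0, 0, 0.45], "yaw": 0.05}, {"claw": 0.4, "dp": [0, 0, 0.45], "yaw": 0.05}, {"claw": 0.4, "dp": [0, 0, 0.45], "yaw": 0.05}, {"claw": 0.4, "dp": [0, 0, 0.45], "yaw": 0.05}, {"claw": 0.4, "dp": [0, 0, 0.45], "yaw": 0.05}]}}

```text
clock: 2.4
eef_pos: [0.4983, -0.0249, 0.3168]
ee_rot: [[0.902, -0.432, 0.003], [-0.432, -0.902, -0.0], [0.003, -0.001, -1.0]]
force: [-0.3, -0.1, -0.5]
opening: 0.0254
grasp_force: 0.0
```

{"method": "arm_command", "body": {"series": [{"claw": 0.4, "dp": [-0.09, -0.175, 0.0], "yaw": 0.062}, {"claw": 0.4, "dp": [-0.09, -0.175, 0.14], "yaw": 0.062}, {"claw": 0.4, "dp": [-0.09, -0.175, 0.14], "yaw": 0.062}, {"claw": 0.4, "dp": [-0.09, -0.175, 0.14], "yaw": 0.062}, {"claw": 0.4, "dp": [-0.09, -0.175, 0.14], "yaw": 0.062}]}}

```text
clock: 2.9
eef_pos: [0.4968, 0.0138, 0.2883]
ee_rot: [[0.855, -0.518, 0.002], [-0.518, -0.855, -0.0], [0.002, -0.001, -1.0]]
force: [-0.3, -0.7, -0.9]
opening: 0.0259
grasp_force: 0.0
```

{"method": "arm_command", "body": {"series": [{"claw": 0.4, "dp": [0, 0, 0.02], "yaw": 0}, {"claw": 0.4, "dp": [0, 0, 0.02], "yaw": 0}, {"claw": 0.4, "dp": [0, 0, 0.02], "yaw": 0}, {"claw": 0.4, "dp": [0, 0, 0.02], "yaw": 0}, {"claw": 0.4, "dp": [0, 0, 0.02], "yaw": 0}]}}

```text
clock: 3.4
eef_pos: [0.4962, 0.0146, 0.2828]
ee_rot: [[0.856, -0.517, 0.0], [-0.517, -0.856, -0.0], [0.0, -0.0, -1.0]]
force: [0.4, 0.6, -0.4]
opening: 0.0257
grasp_force: 0.0
```

{"method": "arm_command", "body": {"series": [{"claw": 0.4, "dp": [0, 0, 0.015], "yaw": 0}, {"claw": 0.4, "dp": [0, 0, 0.015], "yaw": 0}, {"claw": 0.4, "dp": [0, 0, 0.015], "yaw": 0}, {"claw": 0.4, "dp": [0, 0, 0.015], "yaw": 0}, {"claw": 0.4, "dp": [0, 0, 0.015], "yaw": 0}]}}

```text
clock: 3.9
eef_pos: [0.4961, 0.0147, 0.2797]
ee_rot: [[0.856, -0.517, -0.0], [-0.517, -0.856, -0.0], [-0.0, 0.0, -1.0]]
force: [0.4, 0.9, -0.1]
opening: 0.0256
grasp_force: 0.0
```

{"method": "arm_command", "body": {"series": [{"claw": 0.4, "dp": [0, 0, 0.01], "yaw": 0}, {"claw": 0.4, "dp": [0, 0, 0.01], "yaw": 0}, {"claw": 0.4, "dp": [0, 0, 0.01], "yaw": 0}, {"claw": 0.4, "dp": [0, 0, 0.01], "yaw": 0}, {"claw": 0.4, "dp": [0, 0, 0.01], "yaw": 0}]}}

```text
clock: 4.4
eef_pos: [0.4962, 0.0148, 0.2793]
ee_rot: [[0.856, -0.517, 0.001], [-0.517, -0.856, -0.001], [0.001, 0.0, -1.0]]
force: [-4.9, -1.1, 19.1]
opening: 0.0254
grasp_force: 9.0
```

{"method": "arm_command", "body": {"series": [{"claw": 0.4, "dp": [0.03, -0.006, -0.002], "yaw": -0.01}, {"claw": 0.4, "dp": [0.07, -0.014, -0.002], "yaw": -0.022}, {"claw": 0.4, "dp": [0.11, -0.022, -0.002], "yaw": -0.034}, {"claw": 0.4, "dp": [0.15, -0.03, -0.002], "yaw": -0.046}, {"claw": 0.4, "dp": [0.18, -0.036, -0.002], "yaw": -0.056}]}}

```text
clock: 4.9
eef_pos: [0.5311, 0.0028, 0.2793]
ee_rot: [[0.898, -0.439, 0.0], [-0.439, -0.898, 0.0], [0.0, -0.001, -1.0]]
force: [-5.1, 2.5, 13.2]
opening: 0.0257
grasp_force: 6.7
```

Run:
```python
from h import *
s=env.get_state();print(s["clock"],s["eef_pos"],s["ee_rot"],s["force"])
p,_=env.camera("top");cv2.imwrite("pics/t1.png",p)
cv2.imwrite("pics/c1.png",cv2.resize(p[165:310,190:370],None,fx=4,fy=4))
```

```text
4.9 [0.5311 0.0028 0.2793] [[ 0.8985 -0.439   0.0004]
 [-0.439  -0.8985  0.0005]
 [ 0.0001 -0.0006 -1.    ]] [-5.0512  2.492  13.2105]
```

View pics/c1.png

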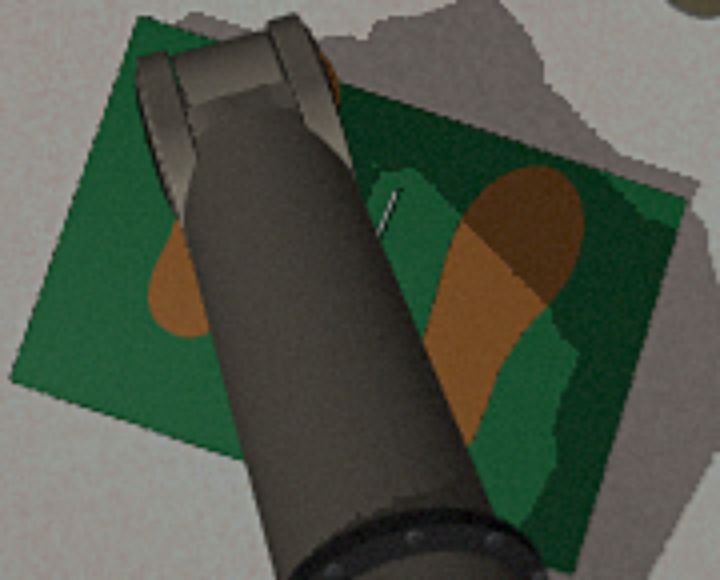

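The heel has moved along with the tool, now at about (180,335) in the crop, so there is no slip. I'm carrying on to about 3 mm short of the goal.

{"method": "arm_command", "body": {"series": [{"claw": 0.4, "dp": [0.05, -0.005, 0], "yaw": -0.015}, {"claw": 0.4, "dp": [0.1, -0.011, 0], "yaw": -0.03}, {"claw": 0.4, "dp": [0.15, -0.017, 0], "yaw": -0.045}, {"claw": 0.4, "dp": [0.2, -0.022, 0], "yaw": -0.06}, {"claw": 0.4, "dp": [0.23, -0.026, 0], "yaw": -0.07}]}}

```text
clock: 5.45
eef_pos: [0.5749, -0.0129, 0.2793]
ee_rot: [[0.941, -0.338, 0.001], [-0.338, -0.941, 0.001], [0.0, -0.001, -1.0]]
force: [-4.8, 2.4, 12.2]
opening: 0.0258
grasp_force: 6.1
```

{"method": "arm_command", "body": {"series": [{"claw": 0.4, "dp": [0, 0, 0], "yaw": 0}, {"claw": 0.4, "dp": [0, 0, -0.03], "yaw": 0}, {"claw": 0.4, "dp": [0, 0, -0.15], "yaw": 0}, {"claw": 0.4, "dp": [0, 0, -0.3], "yaw": 0}, {"claw": 0.4, "dp": [0, 0, -0.5], "yaw": 0}]}}

```text
clock: 5.95
eef_pos: [0.5734, -0.0135, 0.3778]
ee_rot: [[0.941, -0.338, -0.004], [-0.338, -0.941, -0.0], [-0.004, 0.001, -1.0]]
force: [1.0, 0.4, -0.2]
opening: 0.026
grasp_force: 0.0
```

{"method": "arm_command", "body": {"series": [{"claw": 0.4, "dp": [-0.3, -1, -0.2], "yaw": 0}, {"claw": 0.4, "dp": [-0.3, -1, -0.2], "yaw": 0}, {"claw": 0.4, "dp": [-0.3, -1, -0.2], "yaw": 0}, {"claw": 0.4, "dp": [-0.3, -1, -0.2], "yaw": 0}, {"claw": 0.4, "dp": [-0.3, -1, -0.2], "yaw": 0}]}}

```text
clock: 6.45
eef_pos: [0.5841, 0.2023, 0.4196]
ee_rot: [[0.944, -0.33, 0.001], [-0.33, -0.944, 0.005], [-0.0, -0.005, -1.0]]
force: [0.1, 0.6, 0.0]
opening: 0.0256
grasp_force: 0.0
```

Run:
```python
from h import *
p,_=env.camera("top");cv2.imwrite("pics/t2.png",p)
cv2.imwrite("pics/c2.png",cv2.resize(p[130:310,170:370],None,fx=3,fy=3))
```

```text
(no output)
```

View pics/c2.png

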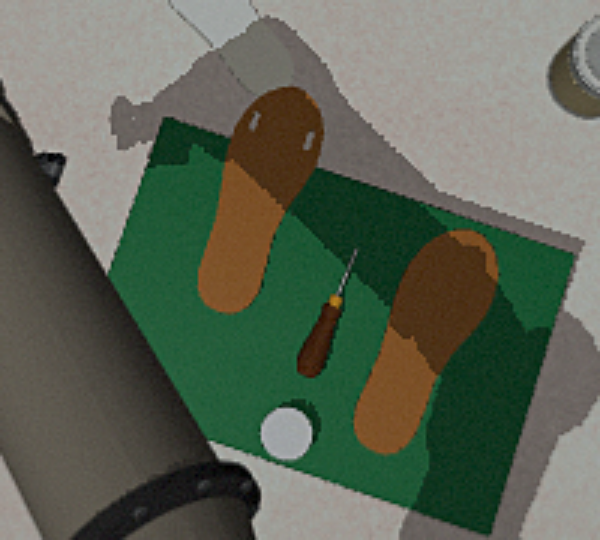

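The sole now overhangs the edge, and both slots show bench through them at about (255,122) and (309,141) in the crop. I'm measuring its pose.

Run:
```python
from h import *
p=cv2.imread("pics/t2.png")
o=ortho(p,.106,X0,Y0,1200,1100);print(tan_mask(o)[int((X0-.54)/S),int((Y0-0)/S)])
rr,cn=slots(p,(.535,.0));print(rr,"outline",cv2.minAreaRect((cn*1000).astype(np.float32)))
bo=np.array([.4527,-.0727]);th=-.3438;B=np.array([[np.cos(th),np.sin(th)],[-np.sin(th),np.cos(th)]])
L,Rt=sorted([a for a,_ in rr],key=lambda a:-a[1])
dv=L-Rt;print("dist",np.linalg.norm(dv),"yaw slots",np.arctan2(-dv[0],dv[1]))
c=np.array(cv2.minAreaRect((cn*1000).astype(np.float32))[0])/1000
for n,q in(("L",L),("R",Rt),("c",c)):print(n,"block frame mm",B@(q-bo)*1000, "rear beyond edge (slots)", (B@(q-bo))[0]*1000-150)
# check edge: near heel plain sole unchanged
_,cn=slots(p,(.439,-.168));print("plain",cv2.minAreaRect((cn*1000).astype(np.float32)))
```

```text
1
[(array([ 0.627 , -0.0626]), np.float64(124.0)), (array([ 0.647 , -0.0104]), np.float64(113.25))] outline ((574.3706665039062, -7.4876861572265625), (87.0413818359375, 229.4034423828125), 64.57312774658203)
dist 0.05589804903326953 yaw slots -0.3650698683939066
L block frame mm [161.913  124.1524] rear beyond edge (slots) 11.91302136157259
R block frame mm [160.7242  68.267 ] rear beyond edge (slots) 10.724166860966477
c block frame mm [ 92.5696 102.4073] rear beyond edge (slots) -57.430354911826015
plain ((435.2610778808594, -165.93788146972656), (85.99386596679688, 229.29039001464844), 61.38954162597656)
```

Run:
```python
from h import *
from scipy.optimize import least_squares
from scipy.spatial import cKDTree
a=cv2.imread("pics/top0.png");b=cv2.imread("pics/t2.png")
r0,c0=slots(a,(.496,.015));r1,c1=slots(b,(.535,0.))
T=cKDTree(c1);o=np.array([.4928,.0166])
def f(v,cc=c0):
    R2=np.array([[np.cos(v[2]),-np.sin(v[2])],[np.sin(v[2]),np.cos(v[2])]]);return (cc-o)@R2.T+o+v[:2]
for d in(.1,.18,.25):
    s=least_squares(lambda v:T.query(f(v))[0],[.08,-.025,d],loss="soft_l1",f_scale=.001)
    res=T.query(f(s.x))[0];print(s.x,"med",np.median(res),"95%",np.percentile(res,95),"sole yaw",-.542+s.x[2],"slots->",[f(s.x,q[0][None]) for q in r0])
print([q[0] for q in r1])
h=cv2.imread("pics/t2.png")
w,r,cor=block_pose(b);print(r)
v=ortho(b,.106,.72,.12,440,520);m=v.copy()
for q,col in((c1,(255,0,0)),(f(s.x),(0,255,255))):
    for x,y in q:cv2.circle(m,(int((.12-y)/S),int((.72-x)/S)),0,col,-1)
cv2.imwrite("pics/reg.png",m)
```

```text
[ 0.0793 -0.0284  0.1904] med 0.0003378625791262109 95% 0.0008322057237500025 sole yaw -0.35158159274698214 slots-> [array([[ 0.6469, -0.0102]]), array([[ 0.6276, -0.0626]])]
[ 0.0793 -0.0284  0.1902] med 0.0003397599681736879 95% 0.0008308938118822874 sole yaw -0.3517876580335192 slots-> [array([[ 0.647 , -0.0102]]), array([[ 0.6276, -0.0626]])]
[ 0.0793 -0.0284  0.1902] med 0.0003396841114967408 95% 0.0008306998126447823 sole yaw -0.3517855726384116 slots-> [array([[ 0.647 , -0.0102]]), array([[ 0.6276, -0.0626]])]
[array([ 0.627 , -0.0626]), array([ 0.647 , -0.0104])]
((452.1739196777344, -72.77027893066406), (418.7720642089844, 277.8343200683594), 70.48919677734375)
```

View pics/reg.png

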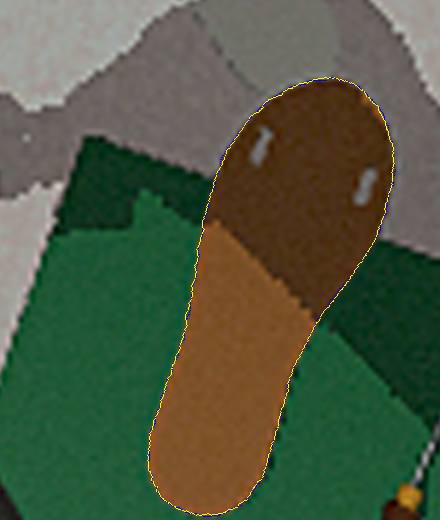

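The registration fits within 1 mm. The slot rear ends are about 11.5 mm beyond the edge and the sole is about 0.01-0.02 rad short of square. I'll press again for a small final correction.

{"method": "arm_command", "body": {"series": [{"claw": 0.4, "dp": [0.3, 1, 0], "yaw": 0}, {"claw": 0.4, "dp": [0.3, 1, 0], "yaw": 0}, {"claw": 0.4, "dp": [0.3, 1, 0], "yaw": 0}, {"claw": 0.4, "dp": [0.3, 1, 0], "yaw": 0}, {"claw": 0.4, "dp": [0.3, 1, 0.2], "yaw": 0}]}}

```text
clock: 7.0
eef_pos: [0.5753, -0.0228, 0.382]
ee_rot: [[0.937, -0.35, 0.009], [-0.35, -0.937, -0.005], [0.01, 0.002, -1.0]]
force: [0.9, 0.1, -0.1]
opening: 0.0258
grasp_force: 0.0
```

{"method": "arm_command", "body": {"series": [{"claw": 0.4, "dp": [0, 0, 0.2], "yaw": 0}, {"claw": 0.4, "dp": [0, 0, 0.4], "yaw": 0}, {"claw": 0.4, "dp": [0, 0, 0.4], "yaw": 0}, {"claw": 0.4, "dp": [0, 0, 0.4], "yaw": 0}, {"claw": 0.4, "dp": [0, 0, 0.4], "yaw": 0}]}}

```text
clock: 7.5
eef_pos: [0.5751, -0.0137, 0.3003]
ee_rot: [[0.941, -0.339, 0.003], [-0.339, -0.941, -0.0], [0.003, -0.001, -1.0]]
force: [0.2, 0.3, 0.6]
opening: 0.0258
grasp_force: 0.0
```

{"method": "arm_command", "body": {"series": [{"claw": 0.4, "dp": [0, 0, 0.07], "yaw": 0}, {"claw": 0.4, "dp": [0, 0, 0.095], "yaw": 0}, {"claw": 0.4, "dp": [0, 0, 0.095], "yaw": 0}, {"claw": 0.4, "dp": [0, 0, 0.095], "yaw": 0}, {"claw": 0.4, "dp": [0, 0, 0.095], "yaw": 0}]}}

```text
clock: 8.0
eef_pos: [0.5744, -0.0133, 0.2794]
ee_rot: [[0.941, -0.339, 0.001], [-0.339, -0.941, -0.0], [0.001, -0.0, -1.0]]
force: [-0.4, -0.5, 2.4]
opening: 0.0252
grasp_force: 1.6
```

{"method": "arm_command", "body": {"series": [{"claw": 0.4, "dp": [0, 0, 0.006], "yaw": 0}, {"claw": 0.4, "dp": [0, 0, 0.01], "yaw": 0}, {"claw": 0.4, "dp": [0, 0, 0.01], "yaw": 0}, {"claw": 0.4, "dp": [0, 0, 0.01], "yaw": 0}, {"claw": 0.4, "dp": [0, 0, 0.01], "yaw": 0}]}}

```text
clock: 8.5
eef_pos: [0.5744, -0.0132, 0.2793]
ee_rot: [[0.941, -0.339, 0.001], [-0.339, -0.941, -0.001], [0.001, 0.0, -1.0]]
force: [-7.2, -0.5, 20.6]
opening: 0.0257
grasp_force: 10.1
```

{"method": "arm_command", "body": {"series": [{"claw": 0.4, "dp": [0.005, 0, -0.002], "yaw": -0.003}, {"claw": 0.4, "dp": [0.01, 0, -0.002], "yaw": -0.006}, {"claw": 0.4, "dp": [0.015, 0, -0.002], "yaw": -0.01}, {"claw": 0.4, "dp": [0.019, 0, -0.002], "yaw": -0.01}, {"claw": 0.4, "dp": [0.019, 0, -0.002], "yaw": -0.01}]}}

```text
clock: 9.0
eef_pos: [0.5779, -0.0138, 0.2793]
ee_rot: [[0.946, -0.323, 0.0], [-0.323, -0.946, 0.0], [0.0, -0.0, -1.0]]
force: [-6.6, 1.2, 17.8]
opening: 0.0259
grasp_force: 8.7
```

{"method": "arm_command", "body": {"series": [{"claw": 0.4, "dp": [0, 0, 0], "yaw": 0}, {"claw": 0.4, "dp": [0, 0, -0.03], "yaw": 0}, {"claw": 0.4, "dp": [0, 0, -0.15], "yaw": 0}, {"claw": 0.4, "dp": [0, 0, -0.3], "yaw": 0}, {"claw": 0.4, "dp": [0, 0, -0.5], "yaw": 0}]}}

```text
clock: 9.5
eef_pos: [0.5771, -0.0148, 0.3769]
ee_rot: [[0.946, -0.324, -0.004], [-0.324, -0.946, -0.0], [-0.004, 0.001, -1.0]]
force: [1.1, 0.1, -0.6]
opening: 0.0256
grasp_force: 0.0
```

{"method": "arm_command", "body": {"series": [{"claw": 0.4, "dp": [-0.3, -1, -0.2], "yaw": 0}, {"claw": 0.4, "dp": [-0.3, -1, -0.2], "yaw": 0}, {"claw": 0.4, "dp": [-0.3, -1, -0.2], "yaw": 0}, {"claw": 0.4, "dp": [-0.3, -1, -0.2], "yaw": 0}, {"claw": 0.4, "dp": [-0.3, -1, -0.2], "yaw": 0}]}}

```text
clock: 10.0
eef_pos: [0.5845, 0.2011, 0.4187]
ee_rot: [[0.949, -0.316, 0.001], [-0.316, -0.949, 0.005], [-0.0, -0.005, -1.0]]
force: [-0.7, 0.3, 0.1]
opening: 0.0251
grasp_force: 0.0
```

Run:
```python
from h import *
from scipy.optimize import least_squares
from scipy.spatial import cKDTree
p,_=env.camera("top");cv2.imwrite("pics/t3.png",p)
a=cv2.imread("pics/top0.png")
r0,c0=slots(a,(.496,.015));r1,c1=slots(p,(.535,0.));T=cKDTree(c1);o=np.array([.4928,.0166])
def f(v,cc=c0):
    R2=np.array([[np.cos(v[2]),-np.sin(v[2])],[np.sin(v[2]),np.cos(v[2])]]);return (cc-o)@R2.T+o+v[:2]
s=least_squares(lambda v:T.query(f(v))[0],[.08,-.025,.19],loss="soft_l1",f_scale=.001)
print(s.x,np.median(T.query(f(s.x))[0]),"yaw",-.542+s.x[2])
bo=np.array([.4527,-.0727]);th=-.3438;B=np.array([[np.cos(th),np.sin(th)],[-np.sin(th),np.cos(th)]])
print("rear beyond",[(B@(q[0]-bo))[0]*1000-150 for q in r1],[(B@(f(s.x,q[0][None])[0]-bo))[0]*1000-150 for q in r0])
print("fine edge rect",block_pose(p)[1]);st=env.get_state();print(st["clock"],st["eef_pos"],st["force"])
```

```text
[ 0.0827 -0.0288  0.2059] 0.00036911594697267014 yaw -0.3361446932143046
rear beyond [np.float64(14.821260000133805), np.float64(14.793893891378985)] [np.float64(14.69197223272647), np.float64(15.005386077215064)]
fine edge rect ((486.57391357421875, -84.6773681640625), (418.03997802734375, 350.7555236816406), 70.18621063232422)
10.05 [0.5847 0.2005 0.4185] [0.8009 2.1266 0.8513]
```

Both slot rear ends are now 14.7–15.0 mm beyond the edge, the sole is square to it within about 0.01 rad, and the robot is clear. I'm handing in.

```bash
python3 -c "
from workcell import env
print(env.sign_off())"
```

```text
the job is handed in; nothing more can be done
None
```

The slotted sole lies flat on the block with both slots' rear ends measured about 15 mm beyond the far edge, square to it within about 0.01 rad. The robot is clear, and I handed the job in at about 10 s.

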